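Load the label spindle and pack it out

ROBOT

A 6-joint arm with a two-finger parallel gripper is mounted at the origin on the work surface. World frame = base frame: x ahead of the robot, y to its left, z up, the work surface at z = 0. Lengths are in mm, angles in rad, forces in N, time in s.
With the tool pointing down it reaches from about 250 to 850 mm from the base axis. Payload 12.5 kg.
Tool frame: the origin (TCP) lies at the very end of the fingers, on their centre line; the grasp point (between the pads) lies 19 mm behind it; z points along the fingers, y is the direction in which the jaws open and shut (so a half turn about z gives the same grasp; the last joint's range is limited). The gripper opens to 93 mm and grips with 3 to 60 N. Pads are 15 mm wide; open, the fingers measure 128 mm over their backs; the gripper's body (75 mm by 188 mm) begins 65 mm behind the grasp point.
Start: joints at [-1.412, 0.351, 1.652, -0, 1.139, -0.085], TCP at [132.786, -533.715, 218.633] pointing down, gripper open.
Joint ranges: [-2.75, 2.75], [-0.79, 2.1], [0.01, 2.65], [-1.57, 4.71], [0.07, 3.14], [-2.87, 2.87]. Speed limits (rad/s): [2.22, 2.22, 2.79, 3.14, 3.14, 3.14].

INTERFACE

Orientations are given as a 3x3 rotation matrix whose columns are the frame's x, y, z axes.
In Python, from bench import sensors, optics, workorder gives the robot as it stands. The module is installed in compiled form; this text tells all that it offers.
- The arm moves only by the shell command python3 -m handwheel 'ROWS' [FORCE]. ROWS is JSON, a list of rows, each a list of 7 numbers: the shift along the world's x, y, z as a fraction of full scale, then the turn, a rotation vector about the world's x, y, z as a fraction of full scale, then the gripper's target within -1 to 1 (fully open at 1, half-way at 0, shut at -1). In form: [[x, y, z, wx, wy, wz, gripper], ...]. A call has 1 to 10 rows; each row shifts and turns the commanded pose from where the row before left it; what a row does not reach is not made up. Full scale, the value 1, is 50 mm for a shift and 8 degrees for a turn. A row lasts 1/8 s, in which the tool goes at most 62.5 mm and 10.7 degrees, less where a joint would pass 70% of its speed; a pose out of reach is approached as far as the arm can. A call with a number of a shift or a turn outside -1 to 1 is refused whole. A call with a gripper value outside its range is refused whole. The fingers move at their own pace and stop on an object; FORCE is the grip in N (left out, the last holds). Time passes only in rows, so rows that do not move let the fingers close. It gives the time, the measured TCP pose, the force and the opening at its end, in the units of the state.
- sensors.get_state(): the state, without advancing time (a new reading comes with each control period).
- optics.camera(name): name is "side" or "top" or "wrist"; returns the picture (420x560x3 uint8, red, green, blue); there is no depth.
- optics.camera_params(name): a dict with "camera_matrix" (3x3 intrinsics, pixels), "origin" and "rotation" of the camera in the world; the wrist camera has in their place "hand_eye" (4x4, takes a point from camera to tool coordinates, whose origin is the TCP and whose axes are the flange's). Camera axes: x right, y down, z forward; pixel columns grow to the right and rows downward; lengths in mm; the calibration is good to about 2 mm. A picture is of the moment at which its call begins: read the wrist's pose just before it. camera_params takes no time and is no camera call.
- workorder.finish_job(): hands the job in, once; it reports no verdict.
The state is a dict: "time_s": time; "joint_pos": joint angles; "joint_velocities": joint speeds; "joint_efforts": joint torques, N m; "tcp_pos": TCP position; "orientation": TCP orientation; "ft_force": force on the tool from outside, world axes, zero at the start; "moment": the same for the moment, N m; "width": finger opening in mm.
Only numpy, scipy, OpenCV 4.12 (cv2) and the standard library are available. Lean on these libraries where they do the work, as an engineer would, in place of code of your own. Each camera call takes 0.05 s, during which the arm holds its last target. There are 200 camera calls.

TASK

Load the upright label spindle: put the green label roll on it first, then the two spacer rings whose thicknesses together fill the space left between the roll and the spindle's shoulder snugly (a couple of millimetres to spare, never standing above the shoulder), the thicker ring first, and last the black cap, seated fully down on the shoulder. Put each thing down and let go of it before fetching the next, lowering it onto the stack instead of dropping it, and leave the spare ring, the white roll, the food tray and the scraper where they are.

Things in the scene. Friction and masses are not known exactly. Their poses are not given: they have to be found in the camera images.
- spindle: Fixed upright reel spindle. On a 110 mm square aluminium plate lies a round grey flange, 80 mm across, its top 14 mm above the table. On it stands a dark post, diameter 22 mm, ending in a flat shoulder 64 mm above the flange (78 mm above the table); a brass tip, diameter 10 mm, goes on to 90 mm above the table. Origin: on the post axis at table level, z up. Place and yaw vary.
- label_roll: Loose roll of green labels on a cardboard core, lying flat: outside diameter 60 mm, hole 32 mm, 30 mm high, about 90 g. Origin: centre of its underside, z up. It goes lowest, on the flange.
- red_ring: Loose plastic spacer ring lying flat, red, outside diameter 60 mm, hole 32 mm, 24 mm thick. Origin: centre of its underside, z up.
- yellow_ring: Loose plastic spacer ring lying flat, yellow, outside diameter 60 mm, hole 32 mm, 14 mm thick. Origin: centre of its underside, z up.
- blue_ring: Loose plastic spacer ring lying flat, blue, outside diameter 60 mm, hole 32 mm, 8 mm thick. Origin: centre of its underside, z up.
- cap: Loose black end cap, right way up: a disc 60 mm across and 6 mm thick with a round hub on top, 36 mm across and 20 mm high (26 mm in all), to pick it by. A 16 mm hole goes right through; it passes the brass tip but not the dark post. Origin: centre of the underside, which lies on the shoulder when seated; z up.
- white_roll: Bystander, to be left alone: roll of blank white labels of the same size as the green one (60 mm across, 30 mm high), lying flat. Origin: centre of its underside.
- tray: Bystander, to be left alone: sealed black food tray with a reddish top and a green label, 125 x 175 x 42 mm, beyond the spindle. Origin: centre of its underside, long side along its y.
- scraper: Bystander, to be left alone: hand scraper with a blue handle and a 65 mm wide steel blade, lying flat on the far left, 240 mm long. Origin: on the table under the middle of its length; handle towards its -x.
Not all that is in view belongs to the job. There is more than one size of the red_ring; the one meant has the size given above.

How it is judged (in metres and radians):
On the way, in this order (a step that is already met when the one before it is completed fails the run):
1. the green label roll lies flat on the spindle's flange, let go (horizontal distance between label_roll and spindle below 0.008 m and z of label_roll in the frame of spindle between 0.011 and 0.017 m and angle between label_roll's own z axis and vertical below 0.1 rad and contact force between the fingers and label_roll below 0.05 N and linear speed of label_roll below 0.03 m/s), for 0.2 s.
2. the thick red ring lies on the roll, let go (horizontal distance between each of label_roll, red_ring and spindle below 0.008 m and z of label_roll in the frame of spindle between 0.011 and 0.017 m and angle between each of label_roll, red_ring's own z axis and vertical below 0.1 rad and z of red_ring in the frame of spindle between 0.041 and 0.047 m and contact force between the fingers and red_ring below 0.05 N and linear speed of red_ring below 0.03 m/s), for 0.2 s.
3. the thin blue ring lies on the red ring, let go (horizontal distance between each of label_roll, red_ring, blue_ring and spindle below 0.008 m and z of label_roll in the frame of spindle between 0.011 and 0.017 m and angle between each of label_roll, red_ring, blue_ring's own z axis and vertical below 0.1 rad and z of red_ring in the frame of spindle between 0.041 and 0.047 m and z of blue_ring in the frame of spindle between 0.065 and 0.071 m and contact force between the fingers and blue_ring below 0.05 N and linear speed of blue_ring below 0.03 m/s), for 0.2 s.
4. the cap sits on the spindle's shoulder, let go (horizontal distance between each of label_roll, red_ring, blue_ring, cap and spindle below 0.008 m and z of label_roll in the frame of spindle between 0.011 and 0.017 m and angle between each of label_roll, red_ring, blue_ring, cap's own z axis and vertical below 0.1 rad and z of red_ring in the frame of spindle between 0.041 and 0.047 m and z of blue_ring in the frame of spindle between 0.065 and 0.071 m and z of cap in the frame of spindle between 0.075 and 0.081 m and contact force between the fingers and cap below 0.05 N and linear speed of cap below 0.03 m/s), for 0.2 s.
At the end, for the whole second after the job is handed in: On the spindle, from below: green roll on the flange, red ring, blue ring, and the cap on the shoulder; each within 8 mm of the post's axis, within 3 mm of its true height, tilted less than 0.1 rad, released and at rest (all of step 4 and contact force between the fingers and label_roll below 0.05 N and linear speed of each of label_roll, red_ring, blue_ring below 0.03 m/s and contact force between the fingers and red_ring below 0.05 N and contact force between the fingers and blue_ring below 0.05 N); the robot touches nothing.
It fails at once if the spare yellow ring, white roll, tray or scraper is shifted (more than 20 mm) or tipped (distance of any of yellow_ring, white_roll, tray, scraper from where it was at the start of the episode above 0.02 m or angle between any of yellow_ring, white_roll, tray, scraper's own z axis and vertical above 0.3 rad).
It fails at once if a thing is dropped onto the spindle (over it, out of the fingers, faster than 0.7 m/s: a fall of 25 mm) ((horizontal distance between label_roll and spindle below 0.03 m and contact force between the fingers and label_roll below 0.05 N and linear speed of label_roll above 0.7 m/s) or (horizontal distance between red_ring and spindle below 0.03 m and contact force between the fingers and red_ring below 0.05 N and linear speed of red_ring above 0.7 m/s) or (horizontal distance between blue_ring and spindle below 0.03 m and contact force between the fingers and blue_ring below 0.05 N and linear speed of blue_ring above 0.7 m/s) or (horizontal distance between cap and spindle below 0.03 m and contact force between the fingers and cap below 0.05 N and linear speed of cap above 0.7 m/s)).
It also fails if it takes over 112 s, if anything falls off the work surface, if the arm or the gripper's body presses on something with over 40 N, if the wrist force passes 120 N, or if a joint passes its speed limit or range.

## Working session

There is one attempt and no reset: what is moved stays moved. The work goes in short steps, Python scripts to look and compute and a shell command to move; the robot and the scene stay as the last step left them, time stands still between calls to the robot, and variables do not carry over. Pictures are saved under pics/ and viewed, about 12 in all and at most 16, crops included, and the job is handed in when it is done.

```bash
mkdir -p pics; ls
python3 - <<'E'
from bench import sensors,optics
import cv2
for n in("top","side"):
    p=optics.camera_params(n);print(n,{k:__import__('numpy').array(v).round(3).tolist() for k,v in p.items()})
    cv2.imwrite(f"pics/{n}0.png",optics.camera(n)[:,:,::-1])
print(optics.camera_params("wrist"));s=sensors.get_state();print(s)
E
```

```text
pics
top {'camera_matrix': [[498.238, 0.0, 279.81], [0.0, 498.238, 210.292], [0.0, 0.0, 1.0]], 'origin': [320.583, 41.238, 1373.871], 'rotation': [[-0.092, -0.974, 0.207], [-0.996, 0.089, -0.023], [0.004, -0.208, -0.978]]}
side {'camera_matrix': [[433.83, 0.0, 289.724], [0.0, 433.83, 212.216], [0.0, 0.0, 1.0]], 'origin': [568.735, -822.573, 1048.039], 'rotation': [[1.0, -0.012, 0.005], [-0.012, -0.769, 0.639], [-0.004, -0.639, -0.769]]}
{'camera_matrix': array([[370.35613202,   0.        , 281.3747283 ],
       [  0.        , 370.35613202, 214.07416682],
       [  0.        ,   0.        ,   1.        ]]), 'hand_eye': array([[ 3.05382465e-04, -9.61632133e-01, -2.74342026e-01,
         7.67825982e+01],
       [ 9.99999449e-01,  5.69210659e-04, -8.82070337e-04,
         1.06709047e+00],
       [ 1.00438558e-03, -2.74341606e-01,  9.61631777e-01,
        -1.65003667e+02],
       [ 0.00000000e+00,  0.00000000e+00,  0.00000000e+00,
         1.00000000e+00]])}
{'time_s': 0.1, 'joint_pos': array([-1.41160643e+00,  3.51195478e-01,  1.65231739e+00,  3.88894094e-06,
        1.13912801e+00, -8.45959656e-02]), 'joint_velocities': array([ 0.00138047, -0.00280961, -0.00297606,  0.00028525, -0.00085638,
       -0.00162528]), 'joint_efforts': array([ 1.13789280e-03, -4.98024809e+01, -2.85704827e+01,  7.00198766e-02,
        2.39720283e-02, -3.57637487e-05]), 'tcp_pos': array([ 132.73848935, -533.43439117,  218.16431387]), 'orientation': array([[ 9.70431507e-01,  2.41376603e-01, -1.62675285e-04],
       [ 2.41376640e-01, -9.70430959e-01,  1.03553043e-03],
       [ 9.20876836e-05, -1.04417737e-03, -9.99999451e-01]]), 'ft_force': array([-0.48245995,  0.66519507, -0.79524545]), 'moment': array([-0.00066055, -0.01473438,  0.02376853]), 'width': 93.01347675207806}
```

View pics/top0.png

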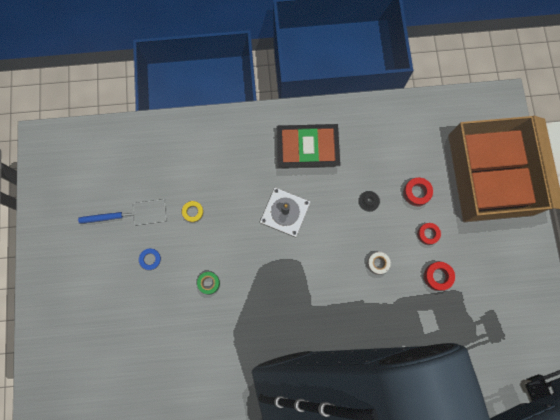

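View pics/side0.png

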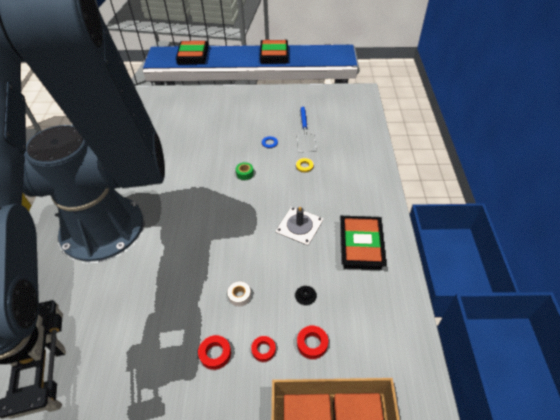

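The top view shows the spindle at (286,210), green roll at (208,283), blue ring at (150,259), yellow at (192,211), cap at (369,201), white roll at (379,263). There are three red rings, at (418,191), (429,233) and (440,276). The middle red one looks smaller, about 22 px across, which is about 60 mm. I'll measure them all.

```bash
cat > h.py <<'E'
import cv2,numpy as np
from bench import sensors,optics
def cam(n):
    s=sensors.get_state(); im=optics.camera(n); p=optics.camera_params(n); K=p["camera_matrix"]
    if n=="wrist":
        R=np.array(s["orientation"]);H=p["hand_eye"]
        return im,K,R@H[:3,:3],np.array(s["tcp_pos"])+R@H[:3,3]
    return im,K,np.array(p["rotation"]),np.array(p["origin"])
def ray(c,uv,z):
    im,K,R,o=c
    uv=np.atleast_2d(uv).astype(float)
    d=np.c_[(uv-K[:2,2])/[K[0,0],K[1,1]],np.ones(len(uv))]@R.T
    return o+d*((z-o[2])/d[:,2])[:,None]
def pix(c,P):
    im,K,R,o=c; q=K@(R.T@(np.array(P,float)-o)); return q[:2]/q[2]
def mask(im,col):
    h=cv2.cvtColor(im,cv2.COLOR_RGB2HSV); H,S,V=[h[...,i].astype(int) for i in range(3)]
    m={"red":((H<6)|(H>174))&(S>170)&(V>60),"green":(H>45)&(H<80)&(S>110)&(V>35),"blue":(H>105)&(H<125)&(S>150)&(V>50),
       "yellow":(H>20)&(H<33)&(S>130)&(V>80),"black":(V<45)}[col]
    return cv2.morphologyEx(m.astype(np.uint8),cv2.MORPH_CLOSE,np.ones((3,3)))
def blobs(c,col,z,amin=100,amax=1e5):
    """outer contours: pixel centre, world centre & size on plane z (circle fitted to rectified contour)"""
    out=[]
    for k in cv2.findContours(mask(c[0],col),cv2.RETR_EXTERNAL,cv2.CHAIN_APPROX_NONE)[0]:
        if amin<cv2.contourArea(k)<amax:
            w=ray(c,k[:,0],z)[:,:2].astype(np.float32); e=cv2.fitEllipse(w)
            out.append((k[:,0].mean(0).round(),np.round(e[0],1),np.round(e[1],1)))
    return out
E
python3 - <<'E'
from h import *
for n in("top","side"):
    c=cam(n)
    for col,z in(("red",24),("green",30),("blue",8),("yellow",14),("black",6)):
        for b in blobs(c,col,z,80,2500):print(n,col,*b)
    print(n,"spindle tip",ray(c,{"top":(286,207),"side":(300,208)}[n],90), "flange", ray(c,{"top":(286,212),"side":(300,225)}[n],14))
im=cv2.imread("pics/top0.png")[165:305,350:470]
cv2.imwrite("pics/redcrop.png",cv2.resize(im,None,fx=4,fy=4,interpolation=cv2.INTER_CUBIC))
E
```

```text
top red [440. 276.] [ 387.6 -403.9] [72.5 73.7]
top red [429. 233.] [ 505.1 -393.3] [53.2 55.1]
top red [419. 190.] [ 627.4 -382.3] [71.1 72.2]
top green [208. 282.] [426.3 220.1] [54.9 57.3]
top green [308. 145.] [787.5 -86.8] [ 56.9 115.3]
top blue [149. 259.] [507.4 378.7] [53.3 53.4]
top blue [100. 217.] [636.  513.7] [ 13.  145.2]
top yellow [192. 211.] [628.8 253.6] [55.7 57.3]
top black [267. 399.] [114.9  89.8] [23.  48.1]
top black [319. 401.] [ 90.8 -69.3] [ 65.9 247.1]
top black [532. 402.] [  50.8 -594.1] [ 84.1 189.6]
top spindle tip [[599.70616116  -5.55386979  90.        ]] flange [[602.0173869   -6.97131014  14.        ]]
side red [263. 348.] [ 504.7 -400.8] [55.4 59.6]
side red [214. 352.] [ 386.2 -407.5] [75.1 81.1]
side red [312. 342.] [ 625.  -385.2] [73.  80.7]
side green [362. 239.] [783.6 -78.9] [ 56.7 130.8]
side green [244. 171.] [425.9 206.1] [55.7 76.5]
side green [191.  48.] [147.9 987.3] [ 46.6 153.4]
side green [274.  47.] [515.3 988.2] [ 46.7 156.4]
side blue [269. 142.] [505.2 373.8] [52.4 54.4]
side yellow [304. 165.] [626.9 246.5] [55.2 62.4]
side black [305. 295.] [ 613.7 -247. ] [49.8 51.5]
side black [ 88. 238.] [-25.6 -49.8] [ 16.7 130.4]
side black [362. 242.] [787.8 -67.7] [132.7 211.1]
side black [ 63. 226.] [-109.3  -17. ] [ 16.1 128.1]
side black [276.  57.] [522.3 960.2] [114.8 154.5]
side black [195.  56.] [ 146.5 1000.9] [134.4 222.7]
side spindle tip [[604.4140693  -10.97384456  90.        ]] flange [[605.3825248 -13.9746075  14.       ]]
```

View pics/redcrop.png

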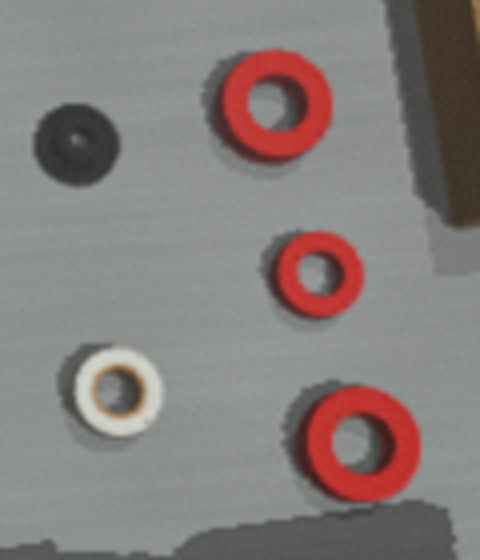

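The crop settles it: of the reds, (418,191) and (440,276) are about 72–74 mm across. The one at (429,233) matches the 60 mm blue, green and yellow things (all of which measure about 55 mm here), so that is the red ring meant. I'll go over the spindle first for a wrist picture.

```bash
python3 -m handwheel '[[0.6,0.66,0,0,0,0,1],[0.6,0.66,0,0,0,0,1],[0.6,0.66,0,0,0,0,1],[0.6,0.66,0,0,0,0,1],[0.6,0.66,0,0,0,0,1],[0.6,0.66,0,0,0,0,1],[0.6,0.66,0,0,0,0,1],[0.6,0.66,0,0,0,0,1],[0.6,0.66,0,0,0,0,1],[0.6,0.66,0,0,0,0,1]]'
python3 -m handwheel '[[0.6,0.66,0,0,0,0,1],[0.6,0.66,0,0,0,0,1],[0.6,0.66,0,0,0,0,1],[0.6,0.66,0,0,0,0,1],[0.6,0.66,0,0,0,0,1],[0.34,0.55,-0.4,0,0,0,1],[0,0,0,0,0,0,1],[0,0,0,0,0,0,1]]'
python3 - <<'E'
from h import *
c=cam("wrist");cv2.imwrite("pics/w_spin.png",c[0][:,:,::-1]);np.save("w_spin.npy",np.array(c,dtype=object),allow_pickle=True)
print(pix(c,(602,-8,78)),pix(c,(602,-8,14)))
E
```

```text
time_s: 1.45
tcp_pos: [433.6, -202.5, 218.6]
orientation: [[0.97, 0.241, 0.0], [0.241, -0.97, -0.0], [0.0, 0.0, -1.0]]
ft_force: [0.2, -0.3, 0.9]
width: 92.7
time_s: 2.45
tcp_pos: [599.5, -11.7, 198.8]
orientation: [[0.97, 0.241, -0.0], [0.241, -0.97, -0.0], [-0.0, 0.0, -1.0]]
ft_force: [1.1, 0.5, 0.9]
width: 92.5
[276.56084096 204.29549313] [277.45015752 187.72873786]
```

View pics/w_spin.png

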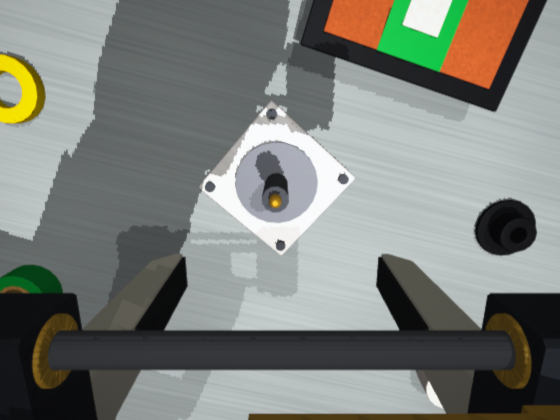

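Spindle in the wrist view: brass tip at (275,201), flange disc around (276,181), plate corners (272,103), (353,179), (281,254), (203,186).

```bash
python3 - <<'E'
from h import *
c=tuple(np.load("w_spin.npy",allow_pickle=True)); im=c[0].astype(np.uint8)
h=cv2.cvtColor(im,cv2.COLOR_RGB2HSV); y,x=np.mgrid[:420,:560]
b=(h[...,1]>120)&(h[...,0]>10)&(h[...,0]<32)&(abs(x-275)<15)&(abs(y-200)<15)
p=np.array([x[b].mean(),y[b].mean()]);print("brass",p,b.sum(),ray(c,p,89))
print("shoulder est",ray(c,(274.5,199),78))
k=np.array([(272,103),(353,179),(281,254),(203,186)]);w=ray(c,k,8);print("plate",w.mean(0),np.linalg.norm(w-np.roll(w,1,0),axis=1))
print("flange row/col extents", ray(c,[(235,181),(318,181),(276,222)],14)[:,:2])
m=((h[...,2]<205)&(h[...,2]>110)&(h[...,1]<40)).astype(np.uint8);m[:135]=0;m[228:]=0;m[:,:225]=0;m[:,328:]=0
ks=max(cv2.findContours(m,0,1)[0],key=cv2.contourArea);w=cv2.convexHull(ray(c,ks[:,0],14)[:,:2].astype(np.float32));print(cv2.fitEllipse(w))
E
python3 -m handwheel '[[-0.5,0.65,0,0,0,0,1],[-0.5,0.65,0,0,0,0,1],[-0.5,0.65,0,0,0,0,1],[-0.5,0.65,0,0,0,0,1],[-0.5,0.65,-0.3,0,0,0,1],[-0.5,0.65,-0.3,0,0,0,1],[-0.46,0.65,-0.3,0,0,0,1],[0,0,-0.3,0,0,0,1],[0,0,0,0,0,0,1],[0,0,0,0,0,0,1]]'
python3 - <<'E'
from h import *
c=cam("wrist");cv2.imwrite("pics/w_green.png",c[0][:,:,::-1])
for b in blobs(c,"green",30,1500):print(b)
print(pix(c,(427,215,30)))
E
```

```text
brass [274.64539007 200.53900709] 141 [[607.30585536  -5.3440936   89.        ]]
shoulder est [[605.81616366  -5.38070083  78.        ]]
plate [605.62719416  -6.8603931    8.        ] [103.3268794  105.56560164 105.06143551 104.4384483 ]
flange row/col extents [[598.54580447  33.02737945]
 [617.77057651 -44.11560834]
 [568.12866352 -14.85447911]]
((606.7093505859375, -4.823208332061768), (78.30734252929688, 80.11860656738281), 126.5777359008789)
time_s: 3.75
tcp_pos: [427.7, 215.5, 139.3]
orientation: [[0.971, 0.24, 0.001], [0.24, -0.971, 0.0], [0.001, -0.0, -1.0]]
ft_force: [-0.2, 0.6, -0.6]
width: 92.7
(array([274., 209.]), array([428.8, 220.6]), array([57.6, 61.8]))
[280.76408127 213.39640977]
```

View pics/w_green.png

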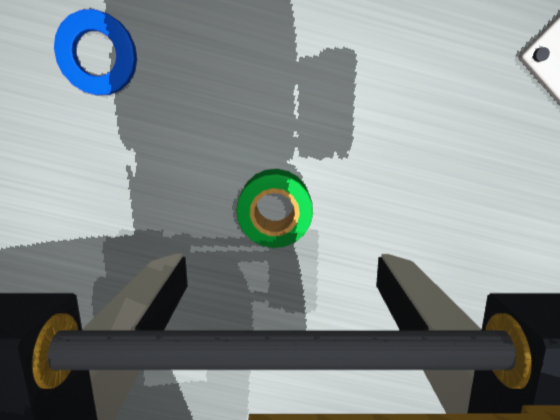

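Green roll: its top face is centred at about (275,211), which gives (427,220). It's clear of everything around it. Descend and grasp.

```bash
python3 -m handwheel '[[0,0.1,-0.6,0,0,0,1],[0,0,-0.6,0,0,0,1],[0,0,-0.6,0,0,0,1],[0,0,-0.5,0,0,0,1],[0,0,-0.34,0,0,0,1],[0,0,0,0,0,0,1],[0,0,0,0,0,0,-1],[0,0,0,0,0,0,-1],[0,0,0,0,0,0,-1],[0,0,0,0,0,0,-1]]' 15
python3 -m handwheel '[[0,0,0,0,0,0,-1],[0,0,0,0,0,0,-1]]'
```

```text
time_s: 5.05
tcp_pos: [426.9, 221.3, 6.9]
orientation: [[0.97, 0.241, 0.0], [0.241, -0.97, 0.0], [0.0, -0.0, -1.0]]
ft_force: [-1.0, -0.4, 3.6]
width: 58.7
time_s: 5.3
tcp_pos: [426.9, 221.4, 6.9]
orientation: [[0.97, 0.241, 0.0], [0.241, -0.97, 0.0], [0.0, -0.0, -1.0]]
ft_force: [-0.9, -0.0, 6.2]
width: 59.0
```

```bash
python3 -m handwheel '[[0,0,0.4,0,0,0,-1],[0,0,0.6,0,0,0,-1],[0,0,0.6,0,0,0,-1],[0,0,0.6,0,0,0,-1],[0.3,-0.3,0.3,0,0,0,-1],[0.5,-0.6,0,0,0,0,-1],[0.5,-0.6,0,0,0,0,-1],[0.5,-0.6,0,0,0,0,-1],[0.5,-0.6,0,0,0,0,-1],[0.5,-0.6,0,0,0,0,-1]]'
python3 -m handwheel '[[0.5,-0.6,0,0,0,0,-1],[0.28,-0.6,0,0,0,0,-1],[0,-0.04,0,0,0,0,-1],[0,0,0,0,0,0,-1],[0,0,0,0,0,0,-1]]'
python3 - <<'E'
from h import *
s=sensors.get_state();R=s["orientation"];t=s["tcp_pos"]
c=cam("wrist");cv2.imwrite("pics/w_held.png",c[0][:,:,::-1])
for b in blobs(c,"green",t[2]+24,1500):print(b,R.T[:2,:2]@(b[1]-t[:2]))
E
```

```text
time_s: 6.55
tcp_pos: [567.3, 55.2, 131.3]
orientation: [[0.97, 0.241, -0.001], [0.241, -0.97, 0.0], [-0.001, -0.0, -1.0]]
ft_force: [-0.2, 1.1, -0.9]
width: 58.8
time_s: 7.18
tcp_pos: [605.3, -4.8, 131.6]
orientation: [[0.97, 0.242, -0.0], [0.242, -0.97, 0.0], [-0.0, -0.0, -1.0]]
ft_force: [-0.9, 0.2, -0.9]
width: 58.8
(array([281., 278.]), array([611.1,  -4.2]), array([53.3, 58.7])) [5.72365945 0.81827719]
(array([466.,  31.]), array([720.1, -42.7]), array([25.2, 34.3])) [102.14752008  64.58101816]
```

View pics/w_held.png

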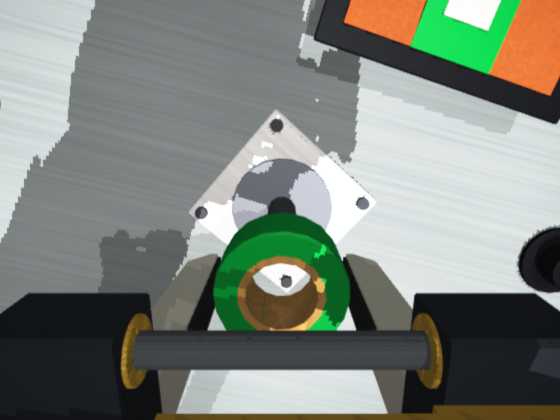

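Held roll: the top-face far edge is near row 232, column 282, and the lower part of the face is hidden by the bar. Work out the in-hand offset from that edge.

Run:
```python
from h import *
s=sensors.get_state();R=s["orientation"];t=s["tcp_pos"]
im=cv2.imread("pics/w_held.png")[:,:,::-1]
print("G col",[int(im[r,270:295,1].mean()) for r in range(208,262,2)])
c=cam("wrist")
f=lambda uv,z:((ray(c,uv,z)[:,:2]-t[:2])@R[:2,:2]).round(1).tolist()
print("top edge ->",f([(282,232),(282,234),(282,236)],t[2]+24),"bottom edge",f([(282,212),(282,214)],t[2]-6))
print("left/right",f([(215,290),(350,290)],t[2]+24))
print("flange",ray(c,(281.5,207),14))
```

```text
G col [38, 37, 46, 76, 81, 82, 82, 83, 83, 83, 84, 88, 125, 145, 136, 135, 134, 134, 133, 133, 132, 132, 131, 131, 122, 116, 117]
top edge -> [[29.1, 1.2], [28.2, 1.2], [27.4, 1.2]] bottom edge [[29.0, 1.2], [28.0, 1.2]]
left/right [[3.3, -27.0], [3.4, 29.8]]
flange [[607.52468541  -5.21738922  14.        ]]
```

```bash
python3 -m handwheel '[[0.03,0.01,-0.3,0,0,0,-1],[0,0,-0.4,0,0,0,-1],[0,0,-0.4,0,0,0,-1],[0,0,-0.4,0,0,0,-1],[0,0,-0.3,0,0,0,-1],[0,0,-0.2,0,0,0,-1],[0,0,-0.16,0,0,0,-1],[0,0,0,0,0,0,-1]]'
python3 -m handwheel '[[0,0,-0.04,0,0,0,-1],[0,0,0,0,0,0,-1],[0,0,0,0,0,0,-1]]'
```

```text
time_s: 8.28
tcp_pos: [607.2, -5.2, 23.3]
orientation: [[0.97, 0.241, -0.0], [0.241, -0.97, 0.0], [-0.0, -0.0, -1.0]]
ft_force: [0.5, -0.5, -1.1]
width: 58.7
time_s: 8.65
tcp_pos: [607.4, -5.2, 21.9]
orientation: [[0.97, 0.241, 0.0], [0.241, -0.97, -0.0], [0.0, 0.0, -1.0]]
ft_force: [-0.4, -0.3, -0.8]
width: 58.8
```

```bash
python3 -m handwheel '[[0,0,-0.02,0,0,0,-1],[0,0,0,0,0,0,1],[0,0,0,0,0,0,1],[0,0,0,0,0,0,1],[0,0,0,0,0,0,1],[0,0,0.4,0,0,0,1],[0,0,0.8,0,0,0,1],[0,0,0.8,0,0,0,1],[0,0,0.8,0,0,0,1],[0,0,0.7,0,0,0,1]]'
python3 -m handwheel '[[0,0,0,0,0,0,1],[0,0,0,0,0,0,1]]'
python3 - <<'E'
from h import *
c=cam("wrist");cv2.imwrite("pics/w_s1.png",c[0][:,:,::-1])
for b in blobs(c,"green",44,1500):print(b)
E
```

```text
time_s: 9.9
tcp_pos: [607.4, -5.2, 198.9]
orientation: [[0.97, 0.241, 0.002], [0.241, -0.97, -0.0], [0.002, 0.001, -1.0]]
ft_force: [0.1, -0.4, -0.7]
width: 93.0
time_s: 10.15
tcp_pos: [606.9, -5.2, 195.6]
orientation: [[0.97, 0.241, -0.0], [0.241, -0.97, 0.0], [-0.0, -0.0, -1.0]]
ft_force: [-0.3, -0.3, -1.2]
width: 93.0
(array([281., 196.]), array([608.8,  -5.5]), array([57.7, 61.4]))
(array([430.,  37.]), array([762. , -86.2]), array([55.7, 74.1]))
```

View pics/w_s1.png

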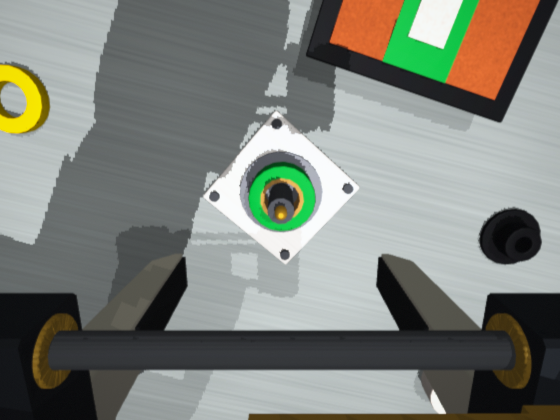

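The green roll lies flat round the post. Its top is centred near (281,199), so (607,-6), within about 1 mm of the axis. Now the 60 mm red ring.

```bash
python3 -m handwheel '[[-0.1,-0.5,0,0,0,0,1],[-0.24,-0.85,0,0,0,0,1],[-0.24,-0.85,0,0,0,0,1],[-0.24,-0.85,0,0,0,0,1],[-0.24,-0.85,0,0,0,0,1],[-0.24,-0.85,0,0,0,0,1],[-0.24,-0.85,-0.2,0,0,0,1],[-0.24,-0.85,-0.3,0,0,0,1],[-0.24,-0.85,-0.3,0,0,0,1],[0,-0.5,-0.3,0,0,0,1]]'
python3 -m handwheel '[[0,0,0,0,0,0,1],[0,0,0,0,0,0,1]]'
python3 - <<'E'
from h import *
c=cam("wrist");cv2.imwrite("pics/w_red.png",c[0][:,:,::-1])
for b in blobs(c,"red",24,1000):print(b)
E
```

```text
time_s: 11.45
tcp_pos: [504.9, -396.8, 138.9]
orientation: [[0.971, 0.24, -0.002], [0.24, -0.971, 0.001], [-0.001, -0.002, -1.0]]
ft_force: [-0.1, -0.5, 0.4]
width: 93.1
time_s: 11.7
tcp_pos: [506.3, -394.4, 140.4]
orientation: [[0.97, 0.242, -0.001], [0.242, -0.97, 0.001], [-0.0, -0.001, -1.0]]
ft_force: [0.1, -0.0, 0.3]
width: 93.3
(array([259., 313.]), array([ 413.7, -399. ]), array([42.4, 76.6]))
(array([282., 208.]), array([ 507.5, -395.5]), array([57.3, 60.4]))
(array([306.,  45.]), array([ 624. , -383.1]), array([69.6, 79.5]))
```

View pics/w_red.png

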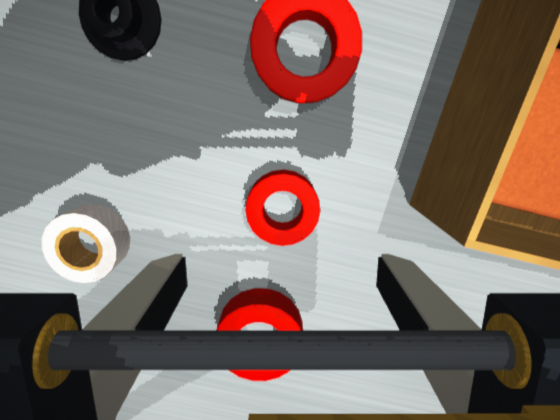

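The 60 mm red ring is at (282,208), with the two ~73 mm rings above and below it and the white roll well to the left. Grasp it.

```bash
python3 -m handwheel '[[0,-0.02,-0.6,0,0,0,1],[0,0,-0.6,0,0,0,1],[0,0,-0.6,0,0,0,1],[0,0,-0.5,0,0,0,1],[0,0,-0.38,0,0,0,1],[0,0,0,0,0,0,1],[0,0,0,0,0,0,-1],[0,0,0,0,0,0,-1],[0,0,0,0,0,0,-1],[0,0,0,0,0,0,-1]]' 15
python3 -m handwheel '[[0,0,0,0,0,0,-1],[0,0,0.3,0,0,0,-1],[0,0,0.6,0,0,0,-1],[0,0,0.6,0,0,0,-1],[0,0,0.6,0,0,0,-1],[0.1,0.5,0.6,0,0,0,-1],[0.24,0.85,0.1,0,0,0,-1],[0.24,0.85,0,0,0,0,-1],[0.24,0.85,0,0,0,0,-1],[0.24,0.85,0,0,0,0,-1]]'
python3 -m handwheel '[[0.24,0.85,0,0,0,0,-1],[0.24,0.85,0,0,0,0,-1],[0.24,0.85,0,0,0,0,-1],[0.24,0.85,0,0,0,0,-1],[0.04,0.5,0,0,0,0,-1],[0,0,0,0,0,0,-1],[0,0,0,0,0,0,-1]]'
python3 - <<'E'
from h import *
s=sensors.get_state();R=s["orientation"];t=s["tcp_pos"]
c=cam("wrist");cv2.imwrite("pics/w_held2.png",c[0][:,:,::-1]);im=c[0]
f=lambda uv,z:((ray(c,uv,z)[:,:2]-t[:2])@R[:2,:2]).round(1).tolist()
print([(r,int(im[r,270:295,0].mean())) for r in range(206,270,2)])
for b in blobs(c,"red",t[2]+19,1500):print(b)
E
```

```text
time_s: 13.0
tcp_pos: [506.3, -396.3, 7.0]
orientation: [[0.97, 0.241, 0.0], [0.241, -0.97, -0.0], [0.0, 0.0, -1.0]]
ft_force: [-0.4, 0.5, 4.3]
width: 58.5
time_s: 14.25
tcp_pos: [559.6, -199.9, 147.7]
orientation: [[0.97, 0.241, 0.001], [0.241, -0.97, -0.0], [0.001, 0.001, -1.0]]
ft_force: [0.7, -0.0, -1.6]
width: 58.8
time_s: 15.12
tcp_pos: [609.3, -6.9, 147.1]
orientation: [[0.97, 0.241, 0.0], [0.241, -0.97, -0.0], [0.0, 0.0, -1.0]]
ft_force: [0.2, 0.3, -2.1]
width: 58.2
[(206, 44), (208, 43), (210, 44), (212, 65), (214, 114), (216, 119), (218, 119), (220, 120), (222, 120), (224, 121), (226, 138), (228, 192), (230, 197), (232, 192), (234, 191), (236, 191), (238, 189), (240, 188), (242, 188), (244, 188), (246, 188), (248, 187), (250, 186), (252, 185), (254, 184), (256, 236), (258, 253), (260, 253), (262, 253), (264, 253), (266, 253), (268, 253)]
(array([282., 278.]), array([615.2,  -6.4]), array([57.3, 57.7]))
```

View pics/w_held2.png

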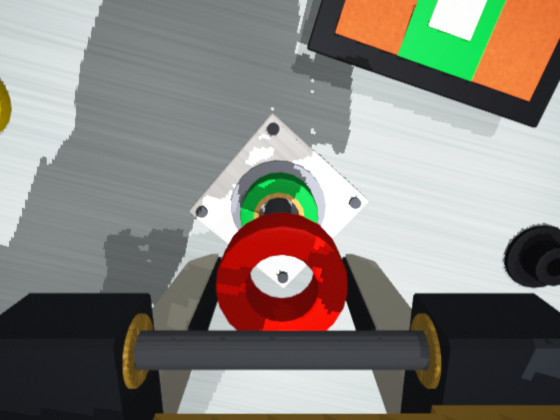

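The held red ring is level. Its bottom edge is at row 212 and its top edge at row 227. The stack is visible behind it.

Run:
```python
from h import *
s=sensors.get_state();R=s["orientation"];t=s["tcp_pos"];c=cam("wrist")
f=lambda uv,z:((ray(c,uv,z)[:,:2]-t[:2])@R[:2,:2]).round(1).tolist()
print(t,f([(282,227)],t[2]+17),f([(282,212.5)],t[2]-7))
```

```text
[609.24218448  -7.20243225 147.01482763] [[28.9, 1.2]] [[28.5, 1.2]]
```

```bash
python3 -m handwheel '[[-0.04,0.04,0,0,0,0,-1],[0,0,-0.3,0,0,0,-1],[0,0,-0.4,0,0,0,-1],[0,0,-0.4,0,0,0,-1],[0,0,-0.3,0,0,0,-1],[0,0,-0.3,0,0,0,-1],[0,0,-0.16,0,0,0,-1],[0,0,0,0,0,0,-1],[0,0,0,0,0,0,-1]]'
```

```text
time_s: 16.35
tcp_pos: [607.7, -4.3, 54.2]
orientation: [[0.97, 0.241, 0.001], [0.241, -0.97, -0.0], [0.001, 0.0, -1.0]]
ft_force: [0.7, 0.4, -0.5]
width: 58.2
```

```bash
python3 -m handwheel '[[0,0,-0.05,0,0,0,-1],[0,0,0,0,0,0,-1]]'
python3 -m handwheel '[[0,0,0,0,0,0,1],[0,0,0,0,0,0,1],[0,0,0,0,0,0,1],[0,0,0,0,0,0,1],[0,0,0.4,0,0,0,1],[0,0,0.8,0,0,0,1],[0,0,0.8,0,0,0,1],[0,0,0.9,0,0,0,1],[0,0,0,0,0,0,1],[0,0,0,0,0,0,1]]'
python3 - <<'E'
from h import *
c=cam("wrist");cv2.imwrite("pics/w_s2.png",c[0][:,:,::-1])
for b in blobs(c,"red",68,1500):print(b)
E
```

```text
time_s: 16.6
tcp_pos: [607.3, -4.2, 51.2]
orientation: [[0.97, 0.241, 0.0], [0.241, -0.97, -0.0], [0.0, 0.0, -1.0]]
ft_force: [-0.8, -0.2, -1.5]
width: 58.6
time_s: 17.85
tcp_pos: [607.0, -4.2, 196.4]
orientation: [[0.97, 0.241, 0.0], [0.241, -0.97, 0.0], [0.0, 0.0, -1.0]]
ft_force: [-0.3, -0.3, 0.3]
width: 92.8
(array([281., 203.]), array([608.8,  -4.5]), array([57.1, 59.8]))
```

View pics/w_s2.png

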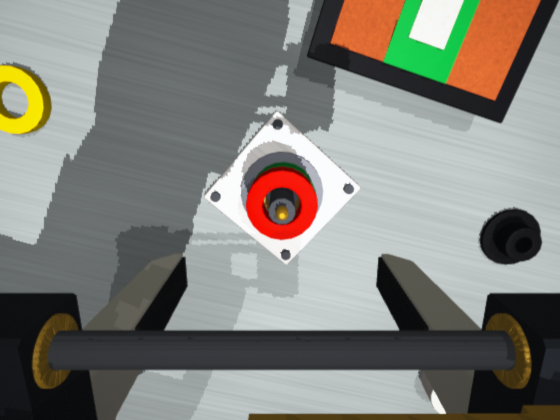

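The red ring is seated at (281,205) on the roll, with the post centred in the hole. Now the blue ring.

```bash
python3 -m handwheel '[[-0.1,0.5,0,0,0,0,1],[-0.24,0.83,0,0,0,0,1],[-0.24,0.83,0,0,0,0,1],[-0.24,0.83,0,0,0,0,1],[-0.24,0.83,0,0,0,0,1],[-0.24,0.83,0,0,0,0,1],[-0.24,0.83,-0.2,0,0,0,1],[-0.24,0.83,-0.3,0,0,0,1],[-0.24,0.83,-0.4,0,0,0,1],[0,0.46,-0.4,0,0,0,1]]'
python3 -m handwheel '[[0,0,0,0,0,0,1],[0,0,0,0,0,0,1],[0,0,0,0,0,0,1]]'
python3 - <<'E'
from h import *
c=cam("wrist");cv2.imwrite("pics/w_blue.png",c[0][:,:,::-1])
for b in blobs(c,"blue",8,1000):print(b)
E
```

```text
time_s: 19.15
tcp_pos: [504.8, 377.3, 129.4]
orientation: [[0.97, 0.243, -0.002], [0.243, -0.97, -0.001], [-0.002, 0.001, -1.0]]
ft_force: [-0.7, 1.3, -0.2]
width: 93.1
time_s: 19.52
tcp_pos: [506.8, 375.0, 131.8]
orientation: [[0.971, 0.24, 0.001], [0.24, -0.971, 0.0], [0.001, -0.0, -1.0]]
ft_force: [0.8, 0.2, -0.4]
width: 92.9
(array([277., 203.]), array([508.7, 378.7]), array([57.7, 58.2]))
```

View pics/w_blue.png

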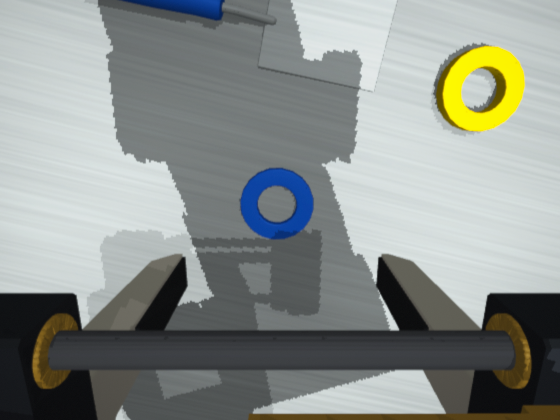

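Blue ring at (277,203), so (508,379), 58 mm across; yellow and the scraper are clear. Grasp it low.

```bash
python3 -m handwheel '[[0.02,0.09,-0.6,0,0,0,1],[0,0,-0.6,0,0,0,1],[0,0,-0.6,0,0,0,1],[0,0,-0.5,0,0,0,1],[0,0,-0.3,0,0,0,1],[0,0,0,0,0,0,1],[0,0,0,0,0,0,-1],[0,0,0,0,0,0,-1],[0,0,0,0,0,0,-1],[0,0,0,0,0,0,-1]]' 15
python3 -m handwheel '[[0,0,0,0,0,0,-1],[0,0,0.3,0,0,0,-1],[0,0,0.6,0,0,0,-1],[0,0,0.6,0,0,0,-1],[0,0,0.6,0,0,0,-1],[0,0,0.6,0,0,0,-1],[0,0,0,0,0,0,-1],[0,0,0,0,0,0,-1]]'
python3 - <<'E'
from h import *
s=sensors.get_state();R=s["orientation"];t=s["tcp_pos"]
c=cam("wrist");cv2.imwrite("pics/w_held3.png",c[0][:,:,::-1])
for b in blobs(c,"blue",t[2]+6,1000):print(b,(b[1]-t[:2])@R[:2,:2])
E
```

```text
time_s: 20.82
tcp_pos: [507.3, 380.3, 1.2]
orientation: [[0.97, 0.241, 0.0], [0.241, -0.97, 0.0], [0.0, 0.0, -1.0]]
ft_force: [0.1, -0.1, 0.7]
width: 58.8
time_s: 21.82
tcp_pos: [506.9, 380.0, 135.6]
orientation: [[0.97, 0.241, -0.001], [0.241, -0.97, -0.0], [-0.001, 0.0, -1.0]]
ft_force: [0.6, 0.2, -1.0]
width: 59.2
(array([281., 273.]), array([508.3, 379.5]), array([58.1, 59.2])) [1.23656584 0.84508121]
(array([179.,   6.]), array([610.6, 433.2]), array([ 6.5, 57.8])) [113.47252044 -26.57864038]
```

View pics/w_held3.png

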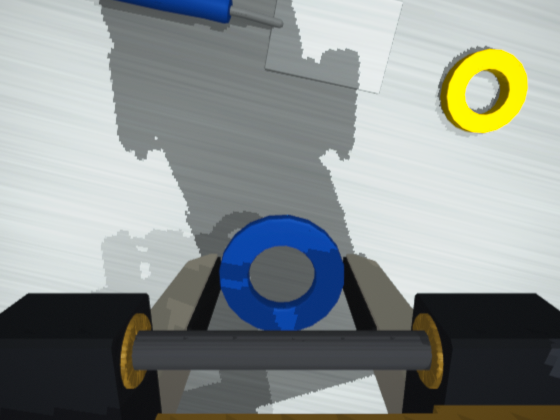

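Blue is held level, centred at (281,273), about 1 mm off the tool centre. Carry it over.

```bash
python3 -m handwheel '[[0.1,-0.5,0,0,0,0,-1],[0.24,-0.83,0,0,0,0,-1],[0.24,-0.83,0,0,0,0,-1],[0.24,-0.83,0,0,0,0,-1],[0.24,-0.83,0,0,0,0,-1],[0.24,-0.83,0,0,0,0,-1],[0.24,-0.83,0,0,0,0,-1],[0.24,-0.83,0,0,0,0,-1],[0.2,-0.83,0,0,0,0,-1],[0,-0.55,0,0,0,0,-1]]'
python3 -m handwheel '[[0,0,0,0,0,0,-1],[0,0,0,0,0,0,-1],[0,0,0,0,0,0,-1]]'
```

```text
time_s: 23.12
tcp_pos: [606.1, -6.1, 134.8]
orientation: [[0.971, 0.24, -0.002], [0.24, -0.971, 0.0], [-0.002, -0.0, -1.0]]
ft_force: [-0.5, 0.5, -0.5]
width: 59.2
time_s: 23.5
tcp_pos: [606.1, -3.2, 135.9]
orientation: [[0.97, 0.243, -0.0], [0.243, -0.97, 0.0], [-0.0, -0.0, -1.0]]
ft_force: [-0.3, -0.5, -0.0]
width: 59.3
```

```bash
python3 -m handwheel '[[0,-0.03,-0.2,0,0,0,-1],[0,0,-0.3,0,0,0,-1],[0,0,-0.3,0,0,0,-1],[0,0,-0.2,0,0,0,-1],[0,0,-0.2,0,0,0,-1],[0,0,-0.08,0,0,0,-1],[0,0,0,0,0,0,-1],[0,0,0,0,0,0,-1]]'
```

```text
time_s: 24.5
tcp_pos: [606.5, -5.8, 72.5]
orientation: [[0.97, 0.241, 0.001], [0.241, -0.97, -0.0], [0.001, 0.0, -1.0]]
ft_force: [0.1, 0.4, 0.4]
width: 59.4
```

```bash
python3 -m handwheel '[[0,0,-0.05,0,0,0,-1],[0,0,0,0,0,0,-1]]'
python3 -m handwheel '[[0,0,0,0,0,0,1],[0,0,0,0,0,0,1],[0,0,0,0,0,0,1],[0,0,0,0,0,0,1],[0,0,0.4,0,0,0,1],[0,0,0.8,0,0,0,1],[0,0,0.8,0,0,0,1],[0,0,0.5,0,0,0,1],[0,0,0,0,0,0,1],[0,0,0,0,0,0,1]]'
python3 - <<'E'
from h import *
c=cam("wrist");cv2.imwrite("pics/w_s3.png",c[0][:,:,::-1])
for b in blobs(c,"blue",76,1000):print(b)
im=c[0];h=cv2.cvtColor(im,cv2.COLOR_RGB2HSV); y,x=np.mgrid[:420,:560];q=pix(c,(606,-5,89));print(q)
b=(h[...,1]>120)&(h[...,0]>10)&(h[...,0]<32)&(abs(x-q[0])<15)&(abs(y-q[1])<15)
p=np.array([x[b].mean(),y[b].mean()]);print("brass",p,b.sum(),ray(c,p,89))
E
```

```text
time_s: 24.75
tcp_pos: [606.2, -5.7, 69.6]
orientation: [[0.97, 0.241, -0.0], [0.241, -0.97, 0.0], [-0.0, -0.0, -1.0]]
ft_force: [0.4, -0.5, 0.2]
width: 59.1
time_s: 26.0
tcp_pos: [605.9, -5.7, 194.2]
orientation: [[0.97, 0.241, -0.001], [0.241, -0.97, 0.0], [-0.001, -0.0, -1.0]]
ft_force: [0.5, -0.7, 0.1]
width: 92.7
(array([281., 206.]), array([607.4,  -6.2]), array([57.3, 57.6]))
[279.48838653 213.21653937]
brass [278.68823529 210.15882353] 170 [[608.18692005  -3.83519364  89.        ]]
```

View pics/w_s3.png

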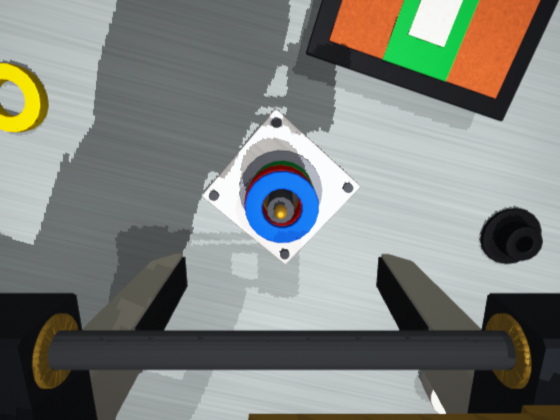

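Blue is seated at (281,206), the shoulder and brass tip are visible in its hole, and nothing stands above the shoulder. On to the cap.

```bash
python3 -m handwheel '[[0,-0.6,0,0,0,0,1],[0.03,-0.85,0,0,0,0,1],[0.03,-0.85,-0.2,0,0,0,1],[0.03,-0.85,-0.2,0,0,0,1],[0.03,-0.85,-0.3,0,0,0,1],[0.03,-0.7,-0.3,0,0,0,1],[0,0,0,0,0,0,1],[0,0,0,0,0,0,1],[0,0,0,0,0,0,1]]'
python3 - <<'E'
from h import *
c=cam("wrist");im=c[0];cv2.imwrite("pics/w_cap.png",cv2.resize(im[120:300,190:370,::-1],None,fx=3,fy=3,interpolation=cv2.INTER_CUBIC))
print(pix(c,(613,-245,26)))
for z in(6,):
  for b in blobs(c,"black",z,1500):print(b)
E
```

```text
time_s: 27.18
tcp_pos: [614.0, -239.7, 144.9]
orientation: [[0.97, 0.242, 0.0], [0.242, -0.97, 0.0], [0.0, 0.0, -1.0]]
ft_force: [0.2, -0.5, -0.1]
width: 92.7
[286.516671   211.73986065]
(array([284., 340.]), array([ 439.1, -280.6]), array([211.7, 522.1]))
(array([287., 201.]), array([ 616.4, -243.9]), array([55.5, 57. ]))
(array([160.,  15.]), array([ 732. , -126.6]), array([ 30.8, 116. ]))
```

View pics/w_cap.png

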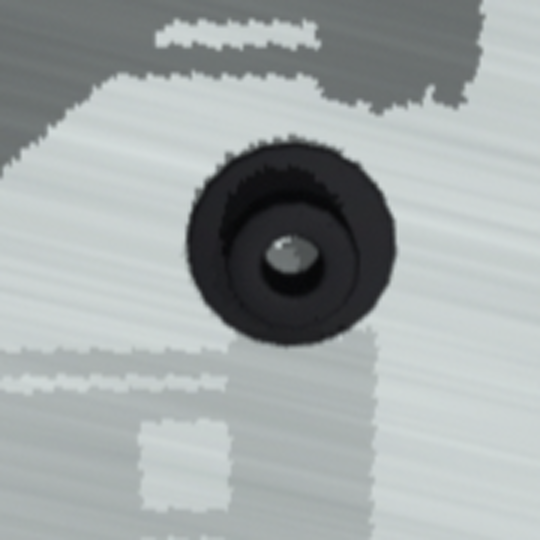

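The cap's disc centre is at (287,201) at z 6 and its hub top at (288,208) at z 26. Both give (616,-244). Grasp it by the hub, with the fingertips 3 mm above the disc.

```bash
python3 -m handwheel '[[0.03,-0.07,-0.6,0,0,0,1],[0,0,-0.6,0,0,0,1],[0,0,-0.6,0,0,0,1],[0,0,-0.5,0,0,0,1],[0,0,-0.42,0,0,0,1],[0,0,0,0,0,0,1],[0,0,0,0,0,0,-1],[0,0,0,0,0,0,-1],[0,0,0,0,0,0,-1],[0,0,0,0,0,0,-1]]' 15
python3 -m handwheel '[[0,0,0,0,0,0,-1],[0,0,0,0,0,0,-1]]'
```

```text
time_s: 28.48
tcp_pos: [615.4, -244.3, 9.0]
orientation: [[0.97, 0.241, 0.0], [0.241, -0.97, -0.0], [0.0, 0.0, -1.0]]
ft_force: [0.3, 0.5, -0.1]
width: 57.8
time_s: 28.72
tcp_pos: [615.3, -244.2, 8.6]
orientation: [[0.97, 0.241, -0.0], [0.241, -0.97, 0.0], [-0.0, -0.0, -1.0]]
ft_force: [0.0, -0.2, 0.1]
width: 37.4
```

```bash
python3 -m handwheel '[[0,0,0,0,0,0,-1],[0,0,0,0,0,0,-1],[0,0,0.3,0,0,0,-1],[0,0,0.6,0,0,0,-1],[0,0,0.6,0,0,0,-1],[0,0,0.6,0,0,0,-1],[0,0,0.6,0,0,0,-1],[0,0.4,0,0,0,0,-1],[-0.04,0.8,0,0,0,0,-1],[-0.04,0.8,0,0,0,0,-1]]'
python3 -m handwheel '[[-0.04,0.8,0,0,0,0,-1],[-0.04,0.8,0,0,0,0,-1],[0,0.8,0,0,0,0,-1],[0,0.4,0,0,0,0,-1],[0,0,0,0,0,0,-1],[0,0,0,0,0,0,-1],[0,0,0,0,0,0,-1]]'
python3 - <<'E'
from h import *
s=sensors.get_state();R=s["orientation"];t=s["tcp_pos"];print(t,s["width"])
c=cam("wrist");cv2.imwrite("pics/w_held4.png",c[0][130:370,150:410,::-1].repeat(2,0).repeat(2,1))
for z in(26,6,0):
  for d in((0,0),(29,0)):print(z,d,pix(c,np.r_[t[:2]+R[:2,:2]@np.array(d),t[2]-8.7+z]))
E
```

```text
time_s: 29.98
tcp_pos: [610.4, -142.1, 142.8]
orientation: [[0.97, 0.241, -0.001], [0.241, -0.97, 0.001], [-0.001, -0.001, -1.0]]
ft_force: [-0.2, -0.7, -0.1]
width: 35.4
time_s: 30.85
tcp_pos: [607.3, -5.4, 143.6]
orientation: [[0.971, 0.24, -0.0], [0.24, -0.971, -0.0], [-0.0, 0.0, -1.0]]
ft_force: [-0.4, 0.2, -0.3]
width: 35.2
[607.30407309  -5.36532544 143.55194269] 35.18807380983721
26 (0, 0) [279.24323965 289.72854152]
26 (29, 0) [279.15500009 227.03856324]
6 (0, 0) [279.5047565  270.60096695]
6 (29, 0) [279.43818382 213.95224614]
0 (0, 0) [279.57278366 265.62539952]
0 (29, 0) [279.51134827 210.57121419]
```

View pics/w_held4.png

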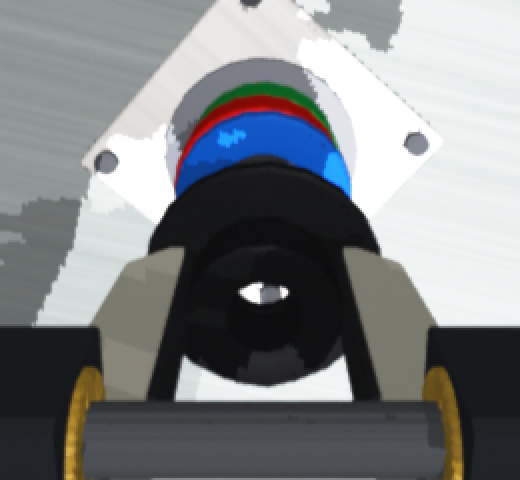

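The held cap is level. Its hub is centred at (282,287) in full-frame pixels, at most 1 mm off, and the hole is above the stack. Lower it gently.

```bash
python3 -m handwheel '[[-0.02,0.02,0,0,0,0,-1],[0,0,-0.3,0,0,0,-1],[0,0,-0.3,0,0,0,-1],[0,0,-0.2,0,0,0,-1],[0,0,0,0,0,0,-1],[0,0,0,0,0,0,-1]]'
python3 -m handwheel '[[0,0,-0.1,0,0,0,-1],[0,0,-0.1,0,0,0,-1],[0,0,-0.05,0,0,0,-1],[0,0,0,0,0,0,-1],[0,0,0,0,0,0,-1]]'
```

```text
time_s: 31.65
tcp_pos: [606.5, -3.2, 103.9]
orientation: [[0.97, 0.241, 0.0], [0.241, -0.97, -0.0], [0.0, 0.0, -1.0]]
ft_force: [0.5, -0.5, 0.2]
width: 35.2
time_s: 32.28
tcp_pos: [606.4, -3.2, 91.2]
orientation: [[0.97, 0.241, 0.0], [0.241, -0.97, -0.0], [0.0, 0.0, -1.0]]
ft_force: [-0.7, 0.7, -1.1]
width: 35.1
```

The cap passed the tip without any force. Down the rest of the way, then release.

```bash
python3 -m handwheel '[[0,0,-0.04,0,0,0,-1],[0,0,-0.04,0,0,0,-1],[0,0,0,0,0,0,-1],[0,0,0,0,0,0,-1]]'
```

```text
time_s: 32.78
tcp_pos: [606.3, -3.2, 87.1]
orientation: [[0.97, 0.241, -0.0], [0.241, -0.97, 0.0], [-0.0, -0.0, -1.0]]
ft_force: [-0.2, 0.1, -0.8]
width: 35.0
```

Release, rise, back away and check.

```bash
python3 -m handwheel '[[0,0,0,0,0,0,1],[0,0,0,0,0,0,1],[0,0,0,0,0,0,1],[0,0,0,0,0,0,1],[0,0,0,0,0,0,1],[0,0,0.4,0,0,0,1],[0,0,0.8,0,0,0,1],[0,0,0.9,0,0,0,1],[0,0,0,0,0,0,1],[0,0,0,0,0,0,1]]'
python3 - <<'E'
from h import *
c=cam("wrist");s=cam("side")
a=c[0][80:330,170:430,::-1];b=s[0][170:270,250:354,::-1]
b=cv2.resize(b,(520,500),interpolation=cv2.INTER_CUBIC);a=cv2.resize(a,(280,270));o=np.zeros((500,800,3),np.uint8);o[:,:520]=b;o[:270,520:]=a
cv2.imwrite("pics/end.png",o)
for z,n in((84,"disc"),):
  for q in blobs(c,"black",z,1000,9000):print(q)
for col,z in(("yellow",14),):
  print("yellow now",[q[:2] for q in blobs(cam("top"),col,z,80,2500)],[q[:2] for q in blobs(s,col,z,80,2500)])
E
```

```text
time_s: 34.02
tcp_pos: [605.9, -3.2, 191.4]
orientation: [[0.97, 0.241, -0.001], [0.241, -0.97, 0.0], [-0.001, -0.0, -1.0]]
ft_force: [0.3, -0.6, 0.1]
width: 93.1
(array([285., 204.]), array([606.9,  -2.1]), array([52.8, 56.8]))
(array([419.,  58.]), array([756.7, -72.9]), array([ 91.3, 163.3]))
yellow now [(array([192., 211.]), array([628.9, 253.6]))] [(array([  8., 218.]), array([-297.1,   62.4]))]
```

View pics/end.png

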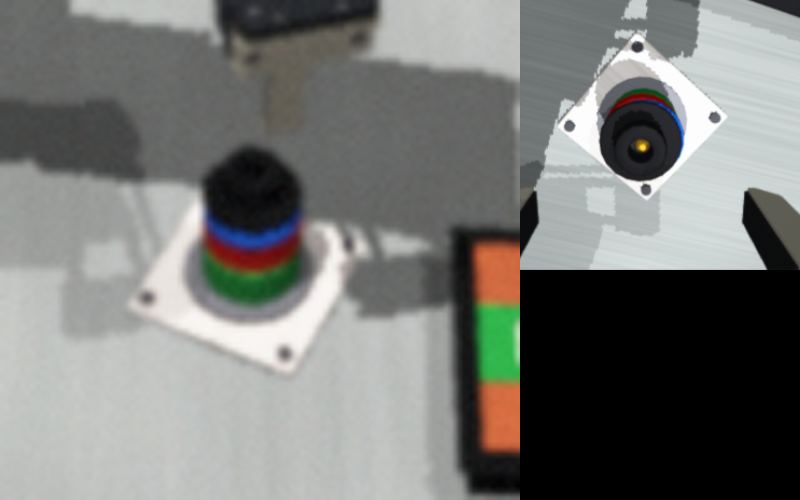

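The end picture shows green, red, blue and the level black cap stacked upright, with the brass tip inside the cap's hole and the gripper clear. Hand it in.

```bash
python3 -c "
from bench import workorder
print(workorder.finish_job())"
```

```text
the job is handed in; nothing more can be done
None
```

The spindle is loaded from below with the green roll, the 60 mm red ring, the blue ring and the cap, and the job was handed in at about 34 s. `finish_job` gives no verdict, so I don't know whether it passed.

- **Handling:** I lowered each thing to within about 1 mm of its seat and let go of it before fetching the next. The measured wrist force never went above about 7 N.
- **Last pictures:** The stack stands upright and level, with the brass tip inside the cap's hole and the gripper clear above it.
- **Centring:** Measured in the wrist camera, the roll, the red ring and the blue ring lie within about 2 mm of the post axis, and the cap within about 3 mm. The spindle readings themselves disagree by 2–3 mm.
- **Cap height:** I did not measure it in a picture. The height at which I let go puts its underside at about 78.4 mm, against 78 mm when seated.
- **Bystanders:** In the top view the yellow ring has not moved. The final side-view check of it picked up a different yellow object and told me nothing. I did not re-measure the white roll, tray or scraper, but the arm only passed well above them.

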